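# Index the dye-jar turntable and refill its empty cup

## Robot

A 7-joint arm with a two-finger parallel gripper is mounted at the origin on the work surface. World frame = base frame: x ahead of the robot, y to its left, z up, the work surface at z = 0. Lengths are in m, angles in degrees, forces in N, time in s.
With the tool pointing down it reaches from about 0.425 to 0.95 m from the base axis. Payload 16.7 kg.
Tool frame: the origin (TCP) lies at the very end of the fingers, on their centre line; the grasp point (between the pads) lies grip_depth behind it (grip_depth is the distance from the TCP to the grasp point, in m); z points along the fingers, y is the direction in which the jaws open and shut (so a half turn about z gives the same grasp; the last joint's range is limited). The gripper opens to 94 mm and grips with 3 to 60 N. Pads are 16 mm wide; open, the fingers measure 119 mm over their backs; the gripper's body (75 mm by 177 mm) begins 78 mm behind the grasp point.
Start: joints at [67.351, 24.414, 4.234, 92.017, -1.954, 63.644, -3.845], TCP at [0.164, -0.655, 0.205] pointing down, gripper open.
Joint ranges: [-163.25, 163.25], [-28.42, 122.38], [-70.27, 78.77], [12.13, 141.07], [-58.53, 238.53], [9.26, 117.41], [-156.51, 156.51]. Speed limits (degrees/s): [108.29, 108.29, 136.94, 136.94, 172.46, 172.46, 172.46].

## Interface

Orientations are given as a 3x3 rotation matrix whose columns are the frame's x, y, z axes.
In Python, from cell import get_obs, snapshot, finish_job, grip_depth gives the robot as it stands.
- The arm moves only by the tool arm_command, never from a script. Its argument "moves" is text: rows parted by semicolons, each of 7 numbers parted by spaces: the gripper command: -1 is shut, 1 is fully open, values between are in proportion, then the shift along the tool's x, y, z in mm, then the turn, a rotation vector about the tool's x, y, z in degrees. In form: claw x y z rx ry rz; .... A call has exactly 10 rows; each row shifts and turns the commanded pose from where the row before left it, along the tool's axes as they then stand; what a row does not reach is not made up. A row lasts 1/8 s, in which the tool goes at most 62.5 mm and 10.7 degrees, less where a joint would pass 70% of its speed; a pose out of reach is approached as far as the arm can. A call with a gripper value outside its range is refused whole. The fingers move at their own pace and stop on an object; the grip force is fixed at half the most. Time passes only in rows, so rows that do not move let the fingers close, or fill a call up. It gives the time, the measured TCP pose, the force and the opening at its end, in the units of the state.
- get_obs(): the state, without advancing time (a new reading comes with each control period).
- snapshot(name): name is "scene" or "top"; returns a dict with "pixels" (420x560x3 uint8, red, green, blue), "vfov" (degrees; the focal length in pixels is half the picture's height over the tangent of half this angle, whatever the lens; pixels are square), "cx", "cy" (the principal point, pixels), "extrinsics" (4x4, takes a point from camera to world coordinates). Camera axes: x right, y down, z forward; pixel columns grow to the right and rows downward; lengths in m; the calibration is good to about 2 mm. A picture is of the moment at which its call begins. There is no depth.
- finish_job(): hands the job in, once; it reports no verdict.
The state is a dict: "time_s": time; "joint_pos": joint angles; "qvel": joint speeds; "tau": joint torques, N m; "ee_pos": TCP position; "orientation": TCP orientation; "contact_force": force on the tool from outside, world axes, zero at the start; "wrist_torque": the same for the moment, N m; "gripper_width": finger opening in m.
Only numpy, scipy, OpenCV 4.12 (cv2) and the standard library are available. Lean on these libraries where they do the work, as an engineer would, in place of code of your own. Each camera call takes 0.05 s, during which the arm holds its last target. There are 200 camera calls.

## Task

Turn the dye-jar turntable counterclockwise (seen from above) by pushing it at the rim, past its spring catch and and press it firmly home against the steel stop for a moment (at least 8 N), so that its empty cup faces front; be gentle, never push the turntable with more than 20 N. Then pick up the squat screw-top jar standing on the table and set it down upright in the empty cup, leaving the turntable home, letting go of everything and leaving the bottles and other things on the table where they are.

Things in the scene. Friction and masses are not known exactly. Their poses are not given: they have to be found in the camera images.
- foot: Fixed foot of the turntable, a round metal base 210 mm across; origin under its centre, on the table. Its -x axis points to the front (roughly to the robot, within 0.25 rad). The deck turns about its vertical centre line, with about 1 mm of play.
- deck: The turning deck, a loose plywood disc of radius 130 mm lying on the foot, 0.5 to 0.8 kg with its jars, top 44 mm above the table. Origin on the turning axis, 30 mm above the table; z up. It starts 0.7 to 1.5 rad clockwise of home; turn it counterclockwise (yaw grows). Dry friction, 1 to 6 N at the pegs; it stays where left. Cups sit at radius 80 mm at 0, 90, 180, 270 degrees of its frame; 180 is empty.
- peg_a (a point): Centre of the top end of an upright wooden push peg on the rim: 12 mm across, at radius 118 mm, standing 48 mm above the deck, its top 92 mm above the table. This one is at 45 degrees in the deck frame.
- peg_b (a point): The same: top of the peg at 135 degrees in the deck frame.
- peg_c (a point): The same: top of the peg at 225 degrees in the deck frame.
- peg_d (a point): The same: top of the peg at 315 degrees in the deck frame.
- pin (a point): Steel index pin at the deck's rim, upright, 16 mm across, at radius 145 mm in the deck's +x direction, opposite the empty cup; this point is its axis, 40 mm above the table.
- catch: Fixed catch on the far side of the foot, clamped 145 mm behind the turning axis but shifted up to 8 mm to either side: read its place. Axes as the foot's: x away from the turning axis, y along the pin's travel. Origin at table height; the pin stands over it (x and y about 0) when home. Home means the pin's y within 2 mm of 0, touching the stop.
- stop (a point): Middle of the face of the rigid 50 mm high steel stop, 8.5 mm in +y of the catch's origin, 40 mm above the table; the pin's side touches it when home. Pushing on beyond it makes the force rise steeply, by 3 to 15 N per mm.
- catch_roller (a point): Top of the axis of the catch's black spring roller (radius 12 mm, x 16.5, y -10.5 mm in the catch's frame). It stands in the pin's way: the pin meets it at about y = -22 mm, pushes it aside (7 to 14 N at the pegs, friction included, most in the first half), passes its crest at y = -10.5 mm and is then held between roller and stop.
- empty_cup (a point): Centre of the inner floor of the empty cup on the deck, 48 mm above the table. The other cups hold jars with tops 123 mm above the table. The cup is 62 mm across outside, its inside 56 mm across, its rim 16 mm above this floor.
- jar: The squat jar to load: white body 46 mm across, steel screw lid 45 mm across, 75 mm high in all, 0.08 to 0.17 kg; loose on the table to the right, origin at the centre of its underside. It has no spout.
- bottle_a: Bystander: small white squeeze bottle with a pointed spout, 44 mm across, 117 mm high; origin under its centre. It stands near the jar.
- bottle_b: Bystander: small white squeeze bottle with a pointed spout, 52 mm across, 107 mm high; origin under its centre. It stands near the jar.
- bowl: Bystander: white bowl 120 mm across, 50 mm high, on the left; origin under its centre.
- blocks: Bystander: wooden clamping block 100 x 70 x 30 mm, on the left; origin under its centre.
- brush: Bystander: brush lying on the table, on the right beyond the bottles.
- tall_bottle: Bystander: tall squeeze bottle 64 mm across, 212 mm high, far right; origin under its centre.
- beaker: Bystander: steel beaker 76 mm across, 90 mm high, far right; origin under its centre.
Mind the look-alikes: they are no part of the job. Leave any red look-alike of the jar alone. What is shaped like the catch but pink is not meant.

How it is judged:
By the outcome, as a careful person would: the job done as asked, in the order asked, and still so for the second after the job is handed in, with the robot touching nothing.
It also fails if it takes over 72 s, if anything falls off the work surface, if the arm or the gripper's body presses on something with over 40 N, if the wrist force passes 120 N, or if a joint passes its speed limit or range.

## Working session

There is one attempt and no reset: what is moved stays moved. The work goes in short steps, Python scripts to look and compute and a tool call to move; the robot and the scene stay as the last step left them, time stands still between calls to the robot, and variables do not carry over. Pictures are saved under pics/ and viewed, about 8 in all and at most 12, crops included, and the job is handed in when it is done.

Besides the shell and the picture viewer there is one more tool, called after "Request:" by a JSON object that holds its "name" and its "arguments". arm_command: Moves the arm, as the interface text tells. Its arguments: {"type":"object","properties":{"moves":{"type":"string"}},"required":["moves"]}

```bash
mkdir -p pics
cat > h.py <<'E'
import numpy as np, cv2
from cell import get_obs, snapshot, finish_job, grip_depth
def cam(n):
    s=snapshot(n); s['f']=len(s['pixels'])/2/np.tan(np.radians(s['vfov'])/2); return s
def ray(s,u,v):
    E=np.array(s['extrinsics']); d=E[:3,:3]@np.array([(u-s['cx'])/s['f'],(v-s['cy'])/s['f'],1]); return E[:3,3],d
def onz(s,u,v,z):
    o,d=ray(s,u,v); return o+d*(z-o[2])/d[2]
def proj(s,p):
    E=np.array(s['extrinsics']); q=E[:3,:3].T@(np.array(p)-E[:3,3]); return s['f']*q[:2]/q[2]+[s['cx'],s['cy']]
def save(s,name,box=None,k=1):
    im=s['pixels'][:,:,::-1]
    if box: im=im[box[1]:box[3],box[0]:box[2]]
    cv2.imwrite('pics/'+name,cv2.resize(im,None,fx=k,fy=k,interpolation=cv2.INTER_CUBIC))
E
python3 - <<'E'
from h import *
import pickle
for n in('scene','top'):
    s=cam(n); save(s,n+'1.png',k=1.42); print(n,s['f'],s['cx'],s['cy'],np.round(s['extrinsics'],3).tolist()); pickle.dump(s,open(n+'.pkl','wb'))
o=get_obs(); print(o,grip_depth)
E
```

```text
scene 470.18629793818695 274.9827177478883 209.24815635684143 [[-0.382, 0.527, -0.759, 1.414], [0.924, 0.233, -0.303, 0.345], [0.017, -0.817, -0.576, 0.773], [0.0, 0.0, 0.0, 1.0]]
top 379.4033544501528 284.09045334199186 206.67628220468725 [[0.013, -0.997, 0.079, 0.414], [-1.0, -0.012, 0.011, -0.03], [-0.01, -0.079, -0.997, 1.278], [0.0, 0.0, 0.0, 1.0]]
{'time_s': 0.1, 'joint_pos': array([67.35137387, 24.4445941 ,  4.23116516, 92.04589218, -1.95297431,
       63.64371546, -3.84563273]), 'qvel': array([ 0.0446671 , -0.02695433, -0.01078551, -0.15723785,  0.17062708,
        0.03505338, -0.10364044]), 'tau': array([ 9.48214583e-03, -9.37465096e+01,  3.67763892e+00, -4.55040836e+01,
       -4.85097023e-02,  1.68105809e-02,  1.52365360e-04]), 'ee_pos': array([ 0.16412886, -0.65435945,  0.2048833 ]), 'orientation': array([[ 9.69953958e-01,  2.43288309e-01, -3.43992714e-04],
       [ 2.43288537e-01, -9.69953418e-01,  1.02729682e-03],
       [-8.37276026e-05, -1.08012010e-03, -9.99999413e-01]]), 'contact_force': array([1.09736895, 0.88265215, 0.48394522]), 'wrist_torque': array([ 0.01386853, -0.00348778, -0.03886047]), 'gripper_width': 0.09375415426976637} 0.0188
```

View pics/scene1.png

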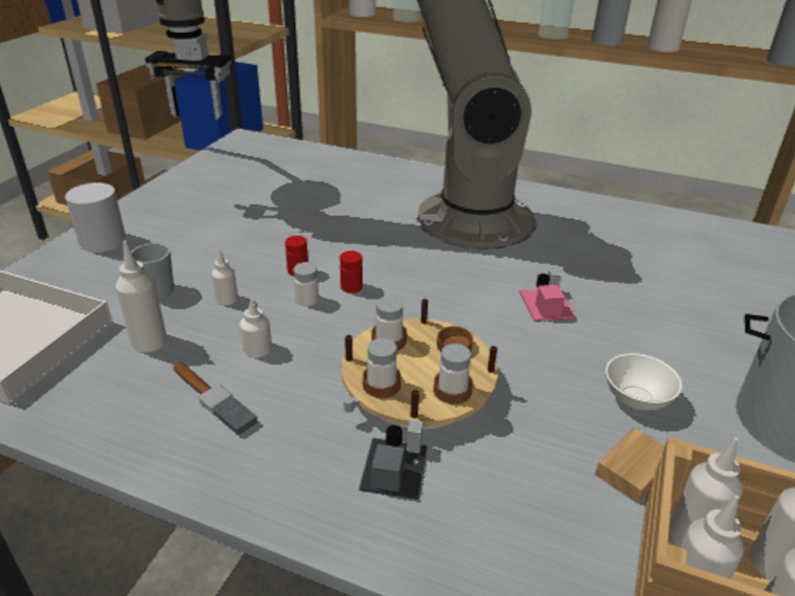

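View pics/top1.png

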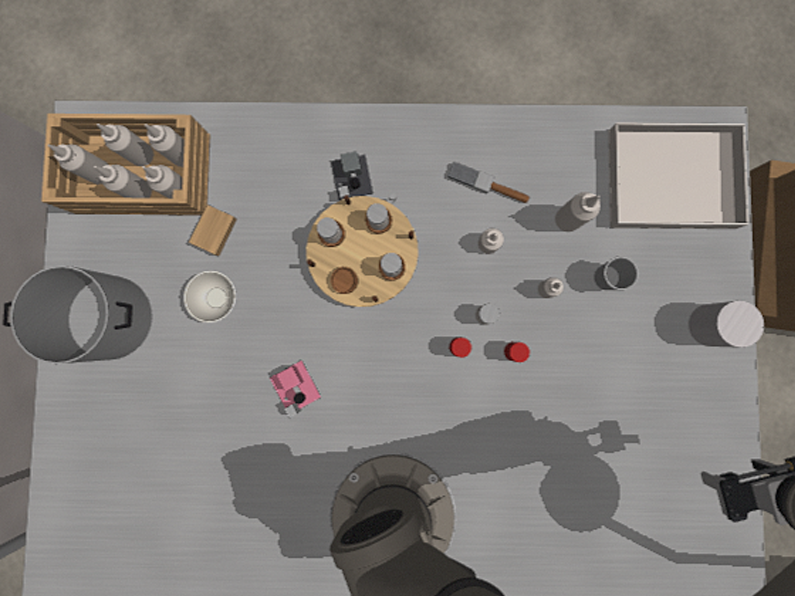

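Both views show the scene. The top picture has the turntable near (362,251), the empty cup at (343,279), the catch at (350,175) and the pin near (393,198). The jar is at (487,313), with two red look-alikes below it and the bottles at (491,240) and (552,287). Next I'll take close-up crops.

Run:
```python
from h import *
import pickle
t=pickle.load(open('top.pkl','rb')); s=pickle.load(open('scene.pkl','rb'))
a=cv2.resize(t['pixels'][98:223,205:305,::-1],None,fx=4.8,fy=4.8,interpolation=cv2.INTER_CUBIC)
b=cv2.resize(s['pixels'][200:360,230:365,::-1],None,fx=3.75,fy=3.75,interpolation=cv2.INTER_CUBIC)[:600]
b=cv2.resize(s['pixels'][275:355,235:320,::-1],None,fx=3.7,fy=3.7,interpolation=cv2.INTER_CUBIC)
c=np.zeros((600,800,3),np.uint8); c[:,:480]=a; c[:b.shape[0],482:482+b.shape[1]]=b
d=cv2.resize(t['pixels'][160:260,300:400,::-1],None,fx=3,fy=3,interpolation=cv2.INTER_CUBIC); c[300:600,482:782]=d
cv2.imwrite('pics/crop1.png',c)
# deck outline
hsv=cv2.cvtColor(t['pixels'],cv2.COLOR_RGB2HSV)
m=cv2.inRange(hsv,(8,50,80),(28,255,255)); m[:,:205]=0;m[:,310:]=0;m[:125]=0;m[230:]=0
k=max(cv2.findContours(m,0,1)[0],key=cv2.contourArea); k=cv2.convexHull(k)
P=np.array([onz(t,u,v,.044)[:2] for u,v in k[:,0]])
from scipy.optimize import least_squares
r=least_squares(lambda q:np.hypot(P[:,0]-q[0],P[:,1]-q[1])-q[2],[.65,-.1,.13],loss='soft_l1',f_scale=.002); print(r.x,len(P))
```

```text
[0.61100328 0.08135072 0.12960662] 37
```

View pics/crop1.png

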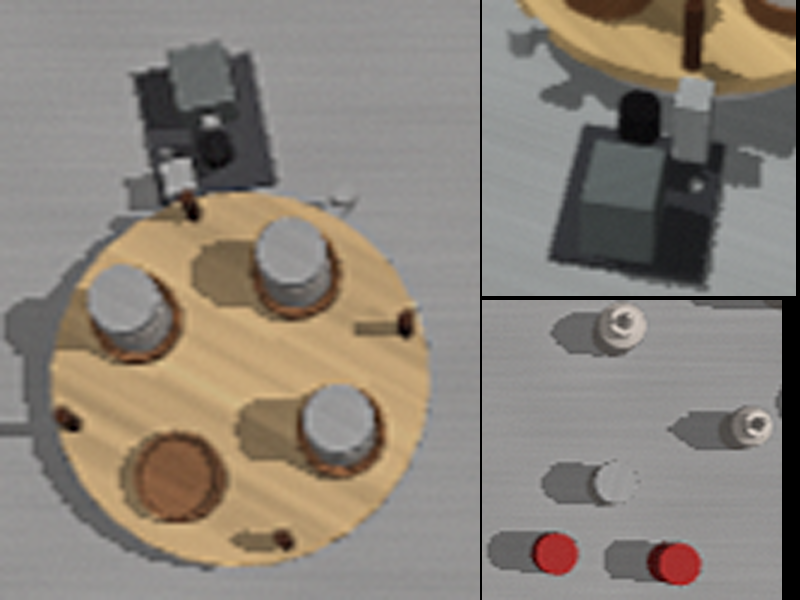

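Run:
```python
from h import *
import pickle
t=pickle.load(open('top.pkl','rb')); s=pickle.load(open('scene.pkl','rb'))
C=np.array([.611,.0814])
f=lambda x,y,z: onz(t,x/4.8+205-.4,y/4.8+98-.4,z)[:2]
for n,x,y,z,a in [('lid0',292,250,.123,0),('lidL',124,298,.123,90),('lidR',338,419,.123,270),('cup',179,476,.056,180),('pin',342,194,.05,0),('pA',186,203,.092,0),('pR',404,319,.092,0),('pL',64,415,.092,0),('pF',283,538,.092,0),('roller',214,140,.05,0),('stop',177,165,.05,0),('block',203,70,.05,0)]:
    p=f(x,y,z); d=p-C; print(n,p.round(4),'r',np.hypot(*d).round(4),'ang',np.degrees(np.arctan2(d[1],d[0])).round(1))
g=lambda x,y,z: onz(s,(x-482)/3.7+235-.4,y/3.7+275-.4,z)[:2]
print('scene roller',g(638,100,.05),'stop top ctr',g(696,93,.05))
# jar lid / bottles in top
h=lambda x,y,z: onz(t,(x-482)/3+300-.3,(y-300)/3+160-.3,z)[:2]
print('jar lid',h(615,481,.075),'A/B tips',h(748,425,.1),h(618,323,.1),'red',h(556,553,.075),h(675,562,.075))
print('jar from scene', onz(s,306/1.42,270/1.42,.075))
for p in [(0.611,0.0814,0.044)]: print(proj(s,p)*1.42)
```

```text
lid0 [0.6816 0.0419] r 0.0809 ang -29.2
lidL [0.649  0.1496] r 0.0781 ang 60.8
lidR [0.5722 0.0107] r 0.0807 ang -118.7
cup [0.5414 0.1198] r 0.0795 ang 151.1
pin [0.7379 0.0128] r 0.1443 ang -28.4
pA [0.7197 0.1148] r 0.1137 ang 17.1
pR [ 0.6434 -0.0308] r 0.1168 ang -73.9
pL [0.577 0.192] r 0.1157 ang 107.1
pF [0.4977 0.0465] r 0.1185 ang -162.9
roller [0.7748 0.1016] r 0.1651 ang 7.0
stop [0.757  0.1267] r 0.1529 ang 17.2
block [0.8241 0.1102] r 0.215 ang 7.7
scene roller [0.76845083 0.09622724] stop top ctr [0.75039407 0.12439276]
jar lid [ 0.4692428  -0.20797681] A/B tips [ 0.52792256 -0.34191933] [ 0.63335854 -0.20731115] red [ 0.39274846 -0.14610996] [ 0.38501112 -0.27089287]
jar from scene [ 0.47552574 -0.20458409  0.075     ]
[420.57296276 364.15228513]
```

Request:
{"name": "arm_command", "arguments": {"moves": "-1 35 -22.5 0 0 0 0;-1 35 -22.5 0 0 0 0;-1 35 -22.5 0 0 0 0;-1 35 -22.5 0 0 0 0;-1 35 -22.5 0 0 0 0;-1 35 -22.5 0 0 0 0;-1 35 -22.5 0 0 0 0;-1 35 -22.5 0 0 0 0;-1 35 -22.5 0 0 0 0;-1 35 -22.5 0 0 0 0"}}

```text
time_s: 1.35
ee_pos: [0.4496, -0.3501, 0.2053]
orientation: [[0.97, 0.243, -0.0], [0.243, -0.97, 0.0], [-0.0, -0.0, -1.0]]
contact_force: [0.1, -0.3, 0.3]
gripper_width: 0.001
```

Request:
{"name": "arm_command", "arguments": {"moves": "-1 14 -40 0 0 0 0;-1 14 -40 0 0 0 0;-1 14 -40 0 0 0 0;-1 14 -40 0 0 0 0;-1 14 -40 0 0 0 0;-1 14 -40 0 0 0 0;-1 14 -40 0 0 0 0;-1 14 -40 0 0 0 0;-1 14 -40 0 0 0 0;-1 14 -40 0 0 0 0"}}

```text
time_s: 2.6
ee_pos: [0.4873, 0.072, 0.2054]
orientation: [[0.97, 0.243, -0.0], [0.243, -0.97, -0.0], [-0.0, 0.0, -1.0]]
contact_force: [0.8, -0.1, -0.3]
gripper_width: 0.0005
```

```bash
cat >> h.py <<'E'
def go(p,ang):
    """shift in tool axes (mm) to p, and rz (deg) to bring tool y to world angle ang"""
    o=get_obs(); R=np.array(o['orientation']); d=R.T@(np.array(p)-o['ee_pos'])*1000
    a=np.degrees(np.arctan2(R[1,1],R[0,1])); rz=-((ang-a+180)%360-180)
    print('t',round(o['time_s'],2),'ee',o['ee_pos'].round(4),'yang',a.round(2),'F',o['contact_force'].round(1),'w',round(o['gripper_width'],4),'j',np.round(o['joint_pos'],0),'tilt',R[:,2].round(3))
    print('shift',d.round(1),'rz',round(rz,2))
E
python3 -c "
from h import *
go([.4898,.0757,.06],-73.7)"
```

```text
t 2.6 ee [0.4873 0.072  0.2054] yang -75.92 F [ 0.8 -0.1 -0.3] w 0.0005 j [  7.   9. -25. 114.   4.  58. -96.] tilt [-0. -0. -1.]
shift [  3.4  -2.9 145.4] rz -2.22
```

Request:
{"name": "arm_command", "arguments": {"moves": "-1 3.4 -3 0 0 0 -2.2;-1 0 0 30 0 0 0;-1 0 0 30 0 0 0;-1 0 0 30 0 0 0;-1 0 0 30 0 0 0;-1 0 0 15 0 0 0;-1 0 0 10 0 0 0;-1 0 0 0 0 0 0;-1 0 0 0 0 0 0;-1 0 0 0 0 0 0"}}

```text
time_s: 3.85
ee_pos: [0.4905, 0.0746, 0.0612]
orientation: [[0.96, 0.28, 0.001], [0.28, -0.96, 0.0], [0.001, 0.0, -1.0]]
contact_force: [-0.2, 0.5, -0.3]
gripper_width: 0.0004
```

Run:
```python
from h import *
go([.4898,.0757,.06],-73.7)
t=cam('top');s=cam('scene')
a=cv2.resize(t['pixels'][98:223,205:305,::-1],(400,500),interpolation=cv2.INTER_CUBIC)
b=cv2.resize(s['pixels'][200:325,230:330,::-1],(400,500),interpolation=cv2.INTER_CUBIC)
cv2.imwrite('pics/c2.png',np.hstack([a,b]))
```

```text
t 3.85 ee [0.4905 0.0746 0.0612] yang -73.72 F [-0.2  0.5 -0.3] w 0.0004 j [   3.   20.  -23.  121.   12.   41. -101.] tilt [ 0.001  0.    -1.   ]
shift [-0.3 -1.3  1.2] rz -0.02
```

View pics/c2.png

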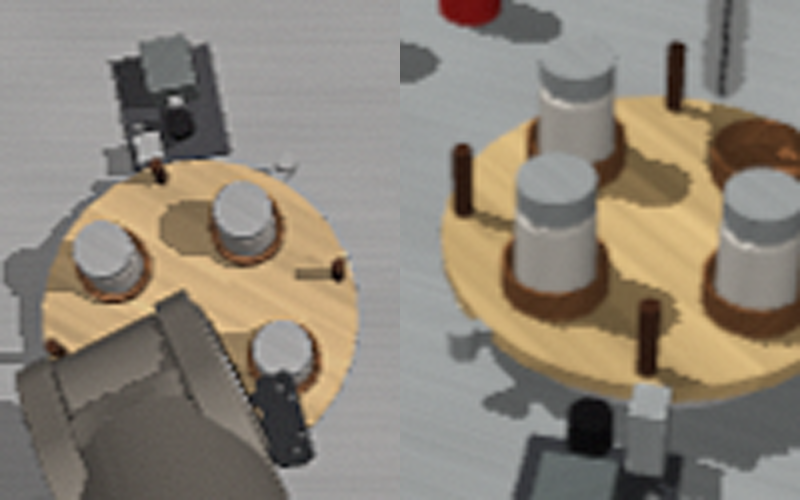

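The finger stands about 10 mm behind peg C on the side towards the empty cup, clear of everything. I'll start pushing.

Request:
{"name": "arm_command", "arguments": {"moves": "-1 0 2 0 0 0 0;-1 0 2 0 0 0 0;-1 0 2 0 0 0 0;-1 0 2 0 0 0 0;-1 0 2 0 0 0 0;-1 0 1 0 0 0 0;-1 0 1 0 0 0 0;-1 0 1 0 0 0 0;-1 0 1 0 0 0 0;-1 0 1 0 0 0 0"}}

```text
time_s: 5.2
ee_pos: [0.4942, 0.0601, 0.0605]
orientation: [[0.96, 0.28, -0.0], [0.28, -0.96, 0.0], [-0.0, -0.0, -1.0]]
contact_force: [-1.8, 2.1, 1.0]
gripper_width: 0.0003
```

Request:
{"name": "arm_command", "arguments": {"moves": "-1 -0.3 3.1 0 0 0 -1.5;-1 -0.3 3.1 0 0 0 -1.5;-1 -0.3 3.1 0 0 0 -1.5;-1 -0.3 3.1 0 0 0 -1.5;-1 -0.3 3.1 0 0 0 -1.5;-1 -0.3 3.1 0 0 0 -1.5;-1 -0.3 3.1 0 0 0 -1.5;-1 -0.3 3.1 0 0 0 -1.5;-1 -0.3 3.1 0 0 0 -1.5;-1 -0.3 3.1 0 0 0 -1.5"}}

```text
time_s: 6.45
ee_pos: [0.503, 0.0308, 0.0604]
orientation: [[0.854, 0.521, -0.001], [0.521, -0.854, 0.0], [-0.001, -0.001, -1.0]]
contact_force: [-4.2, 5.0, 2.2]
gripper_width: 0.0004
```

```bash
cat >> h.py <<'E'
def deck(t):
    C=np.array([.611,.0814]); g=cv2.cvtColor(t['pixels'],cv2.COLOR_RGB2HSV)
    save(t,'w.png',(205,98,305,223),6)
def push():
    o=get_obs(); R=np.array(o['orientation']); c=R.T@(np.array([.611,.0814,0])-o['ee_pos'])*1000
    print(round(o['time_s'],2),'centre in tool',c[:2].round(1),'F tool',(R.T@o['contact_force']).round(1),'yang',np.degrees(np.arctan2(R[1,1],R[0,1])).round(1))
E
python3 -c "
from h import *
push()"
```

```text
6.45 centre in tool [118.6  13.1] F tool [-1.  -6.4 -2.2] yang -58.6
```

Request:
{"name": "arm_command", "arguments": {"moves": "-1 -0.2 2.1 0 0 0 -1;-1 -0.2 2.1 0 0 0 -1;-1 -0.2 2.1 0 0 0 -1;-1 -0.2 2.1 0 0 0 -1;-1 -0.2 2.1 0 0 0 -1;-1 -0.2 2.1 0 0 0 -1;-1 -0.2 2.1 0 0 0 -1;-1 -0.2 2.1 0 0 0 -1;-1 -0.2 2.1 0 0 0 -1;-1 -0.2 2.1 0 0 0 -1"}}

```text
time_s: 7.7
ee_pos: [0.5134, 0.0124, 0.0603]
orientation: [[0.751, 0.661, -0.001], [0.661, -0.751, 0.0], [-0.001, -0.001, -1.0]]
contact_force: [-5.5, 3.3, 2.1]
gripper_width: 0.0004
```

Run:
```python
from h import *
push()
t=cam('top');s=cam('scene')
a=cv2.resize(t['pixels'][98:223,205:305,::-1],(400,500),interpolation=cv2.INTER_CUBIC)
b=cv2.resize(s['pixels'][230:355,230:330,::-1],(400,500),interpolation=cv2.INTER_CUBIC)
cv2.imwrite('pics/c3.png',np.hstack([a,b]))
```

```text
7.7 centre in tool [118.9  12.8] F tool [-2.  -6.1 -2.1] yang -48.6
```

View pics/c3.png

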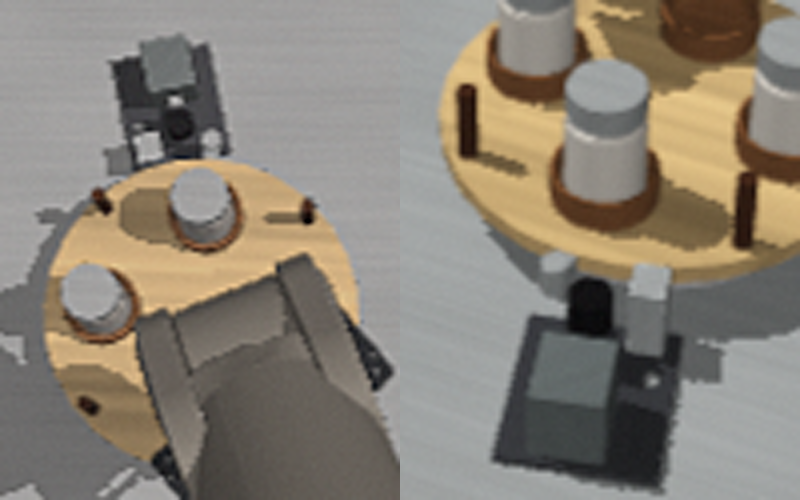

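The pin is at (212,137) in the left crop, just short of the roller at (178,122). About 36 mm of pin travel remains, roughly 14°. I'll push more slowly now.

Request:
{"name": "arm_command", "arguments": {"moves": "-1 -0.2 1.7 0 0 0 -0.8;-1 -0.2 1.7 0 0 0 -0.8;-1 -0.2 1.7 0 0 0 -0.8;-1 -0.2 1.7 0 0 0 -0.8;-1 -0.1 1 0 0 0 -0.5;-1 -0.1 1 0 0 0 -0.5;-1 -0.1 1 0 0 0 -0.5;-1 -0.1 1 0 0 0 -0.5;-1 -0.1 1 0 0 0 -0.5;-1 -0.1 1 0 0 0 -0.5"}}

```text
time_s: 9.05
ee_pos: [0.5207, 0.0024, 0.0601]
orientation: [[0.675, 0.738, -0.002], [0.738, -0.675, 0.0], [-0.002, -0.002, -1.0]]
contact_force: [-9.7, 6.6, 4.8]
gripper_width: 0.0003
```

```bash
python3 -c "
from h import *
push()"
```

```text
9.05 centre in tool [119.3  13.4] F tool [ -1.7 -11.7  -4.8] yang -42.5
```

Request:
{"name": "arm_command", "arguments": {"moves": "-1 -0.1 0.8 0 0 0 -0.4;-1 -0.1 0.8 0 0 0 -0.4;-1 -0.1 0.8 0 0 0 -0.4;-1 -0.1 0.8 0 0 0 -0.4;-1 -0.1 0.8 0 0 0 -0.4;-1 -0.1 0.8 0 0 0 -0.4;-1 -0.1 0.8 0 0 0 -0.4;-1 0 0 0 0 0 0;-1 0 0 0 0 0 0;-1 0 0 0 0 0 0"}}

```text
time_s: 10.3
ee_pos: [0.5239, -0.0017, 0.06]
orientation: [[0.639, 0.77, -0.003], [0.77, -0.639, 0.0], [-0.002, -0.003, -1.0]]
contact_force: [-12.2, 4.9, 6.1]
gripper_width: 0.0007
```

```bash
python3 -c "
from h import *
push()"
```

```text
10.3 centre in tool [119.7  14.1] F tool [ -4.  -12.5  -6.1] yang -39.7
```

Request:
{"name": "arm_command", "arguments": {"moves": "-1 0 0.6 -0.2 0 0 -0.3;-1 0 0.6 -0.2 0 0 -0.3;-1 0 0.6 -0.2 0 0 -0.3;-1 0 0.6 0 0 0 -0.3;-1 0 0.6 0 0 0 -0.3;-1 0 0 0 0 0 0;-1 0 0 0 0 0 0;-1 0 0 0 0 0 0;-1 0 0 0 0 0 0;-1 0 0 0 0 0 0"}}

```text
time_s: 11.55
ee_pos: [0.5283, -0.004, 0.0612]
orientation: [[0.619, 0.786, 0.0], [0.786, -0.619, 0.0], [0.0, 0.0, -1.0]]
contact_force: [-0.4, 0.3, 0.1]
gripper_width: 0.0002
```

```bash
python3 -c "
from h import *
push()"
```

```text
11.55 centre in tool [118.2  12.2] F tool [-0.1 -0.5 -0.1] yang -38.2
```

Request:
{"name": "arm_command", "arguments": {"moves": "-1 -0.1 0.7 0 0 0 -0.3;-1 -0.1 0.7 0 0 0 -0.3;-1 -0.1 0.7 0 0 0 -0.3;-1 0 0.6 0 0 0 -0.3;-1 0 0.6 0 0 0 -0.3;-1 0 0.6 0 0 0 -0.3;-1 0 0 0 0 0 0;-1 0 0 0 0 0 0;-1 0 0 0 0 0 0;-1 0 0 0 0 0 0"}}

```text
time_s: 12.8
ee_pos: [0.5312, -0.0066, 0.0612]
orientation: [[0.594, 0.805, 0.0], [0.805, -0.594, 0.0], [0.0, 0.0, -1.0]]
contact_force: [-0.7, 0.1, -0.5]
gripper_width: 0.0005
```

Run:
```python
from h import *
push()
t=cam('top');s=cam('scene')
a=cv2.resize(t['pixels'][98:223,205:305,::-1],(400,500),interpolation=cv2.INTER_CUBIC)
b=cv2.resize(s['pixels'][265:340,250:310,::-1],(400,500),interpolation=cv2.INTER_CUBIC)
cv2.imwrite('pics/c4.png',np.hstack([a,b]))
```

```text
12.8 centre in tool [118.1  12. ] F tool [-0.3 -0.7  0.5] yang -36.4
```

View pics/c4.png

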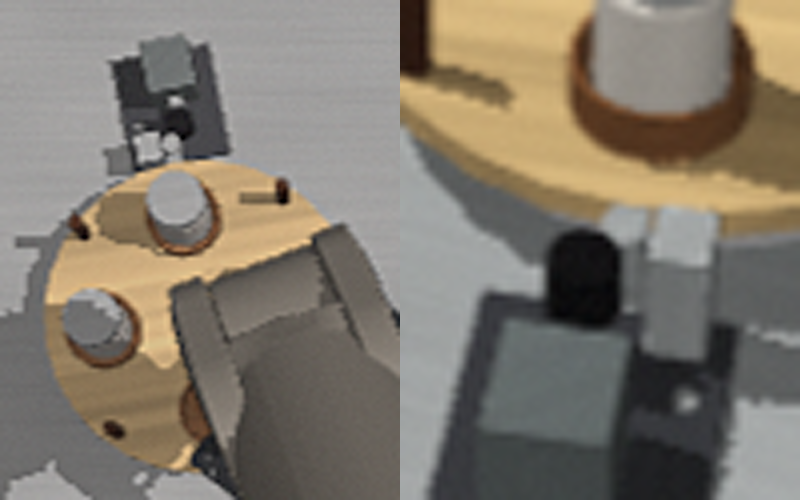

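The pin at (172,145) now sits between the roller and the stop. I'll feel for the stop in small steps.

Request:
{"name": "arm_command", "arguments": {"moves": "-1 0 0.5 0 0 0 0;-1 0 0.5 0 0 0 0;-1 0 0.5 0 0 0 0;-1 0 0.5 0 0 0 0;-1 0 0 0 0 0 0;-1 0 0 0 0 0 0;-1 0 0 0 0 0 0;-1 0 0 0 0 0 0;-1 0 0 0 0 0 0;-1 0 0 0 0 0 0"}}

```text
time_s: 14.15
ee_pos: [0.5327, -0.0076, 0.0611]
orientation: [[0.594, 0.805, 0.0], [0.805, -0.594, 0.0], [0.0, -0.0, -1.0]]
contact_force: [-2.3, 6.0, -0.7]
gripper_width: 0.0006
```

```bash
python3 -c "
from h import *
push()"
```

```text
14.15 centre in tool [118.1  10.2] F tool [ 3.5 -5.4  0.7] yang -36.4
```

Request:
{"name": "arm_command", "arguments": {"moves": "-1 0 0.4 0 0 0 0;-1 0 0.4 0 0 0 0;-1 0 0.2 0 0 0 0;-1 0 0 0 0 0 0;-1 0 0 0 0 0 0;-1 0 0 0 0 0 0;-1 0 0 0 0 0 0;-1 0 0 0 0 0 0;-1 0 0 0 0 0 0;-1 0 0 0 0 0 0"}}

```text
time_s: 15.4
ee_pos: [0.5328, -0.0078, 0.0609]
orientation: [[0.593, 0.805, -0.001], [0.805, -0.593, 0.001], [-0.0, -0.001, -1.0]]
contact_force: [-5.0, 6.9, 1.5]
gripper_width: 0.0005
```

```bash
python3 -c "
from h import *
push()"
```

```text
15.4 centre in tool [118.2  10.1] F tool [ 2.6 -8.1 -1.5] yang -36.4
```

Request:
{"name": "arm_command", "arguments": {"moves": "-1 0 0.4 0 0 0 0;-1 0 0.4 0 0 0 0;-1 0 0.4 0 0 0 0;-1 0 0 0 0 0 0;-1 0 0 0 0 0 0;-1 0 0 0 0 0 0;-1 0 0 0 0 0 0;-1 0 0 0 0 0 0;-1 0 0 0 0 0 0;-1 0 0 0 0 0 0"}}

```text
time_s: 16.65
ee_pos: [0.533, -0.008, 0.0607]
orientation: [[0.593, 0.805, -0.003], [0.805, -0.593, 0.001], [-0.001, -0.003, -1.0]]
contact_force: [-9.3, 10.3, 3.0]
gripper_width: 0.0004
```

```bash
python3 -c "
from h import *
push()"
```

```text
16.65 centre in tool [118.3  10. ] F tool [  2.7 -13.6  -2.9] yang -36.4
```

Request:
{"name": "arm_command", "arguments": {"moves": "-1 0 0.3 0 0 0 0;-1 0 0.2 0 0 0 0;-1 0 0 0 0 0 0;-1 0 0 0 0 0 0;-1 0 0 0 0 0 0;-1 0 0 0 0 0 0;-1 0 0 0 0 0 0;-1 0 0 0 0 0 0;-1 0 0 0 0 0 0;-1 0 0 0 0 0 0"}}

```text
time_s: 17.9
ee_pos: [0.533, -0.008, 0.0607]
orientation: [[0.593, 0.805, -0.003], [0.805, -0.593, 0.001], [-0.001, -0.003, -1.0]]
contact_force: [-12.1, 11.8, 5.1]
gripper_width: 0.0005
```

```bash
python3 -c "
from h import *
push()"
```

```text
17.9 centre in tool [118.3  10. ] F tool [  2.3 -16.8  -5. ] yang -36.4
```

Pressed to about 17 N against the stop. Backing off and lifting.

Request:
{"name": "arm_command", "arguments": {"moves": "-1 0 -2 0 0 0 0;-1 0 -4 0 0 0 0;-1 0 -4 0 0 0 0;-1 0 0 -30 0 0 0;-1 0 0 -40 0 0 0;-1 0 0 -40 0 0 0;-1 0 0 -30 0 0 0;1 30 0 0 0 0 0;1 30 0 0 0 0 0;1 0 0 0 0 0 0"}}

```text
time_s: 19.15
ee_pos: [0.5631, 0.0465, 0.2011]
orientation: [[0.592, 0.806, 0.0], [0.806, -0.592, 0.001], [0.001, -0.0, -1.0]]
contact_force: [0.7, -0.6, 0.5]
gripper_width: 0.0269
```

```bash
python3 -c "
from h import *
go([.4692,-.208,.12],-14)"
```

```text
t 19.15 ee [0.5631 0.0465 0.2011] yang -36.3 F [ 0.7 -0.6  0.5] w 0.0269 j [ 17.  17. -34. 105.  11.  61. -57.] tilt [ 0.     0.001 -1.   ]
shift [-260.7   75.    80.9] rz -22.3
```

Run:
```python
from h import *
import pickle
t=pickle.load(open('top.pkl','rb')); s=pickle.load(open('scene.pkl','rb'))
a=cv2.resize(t['pixels'][205:240,325:360,::-1],(400,400),interpolation=cv2.INTER_CUBIC)
b=cv2.resize(s['pixels'][180:220,195:235,::-1],(400,400),interpolation=cv2.INTER_CUBIC)
cv2.imwrite('pics/c5.png',cv2.convertScaleAbs(np.hstack([a,b]),alpha=1.3,beta=-40))
```

```text
(no output)
```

View pics/c5.png

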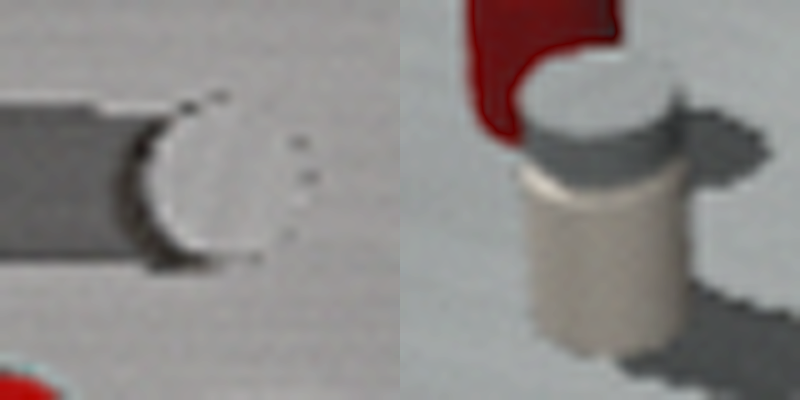

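Request:
{"name": "arm_command", "arguments": {"moves": "0.6 0 0 0 0 0 9;0.6 0 0 0 0 0 9;0.6 0 0 0 0 0 9;0.6 0 0 0 0 0 9;0.6 0 0 0 0 0 9;0.6 0 0 0 0 0 8.7;0.6 54 20 0 0 0 0;0.6 54 20 0 0 0 0;0.6 54 20 0 0 0 0;0.6 30 20 0 0 0 0"}}

```text
time_s: 20.4
ee_pos: [0.7556, -0.0375, 0.2003]
orientation: [[1.0, -0.003, -0.001], [-0.003, -1.0, -0.0], [-0.001, 0.0, -1.0]]
contact_force: [0.3, 0.2, 0.5]
gripper_width: 0.075
```

Run:
```python
from h import *
import pickle
t=pickle.load(open('top.pkl','rb')); s=pickle.load(open('scene.pkl','rb'))
p=onz(t,344.6,220.3,.075); q=onz(s,214.5,188.5,.075); print(p,q)
m=(p+q)/2
go([m[0],m[1],.15],-90)
```

```text
[ 0.46842069 -0.20976926  0.075     ] [ 0.46932434 -0.21099764  0.075     ]
t 20.4 ee [ 0.7556 -0.0375  0.2003] yang -90.17 F [0.3 0.2 0.5] w 0.075 j [  11.   34.  -20.   79.   12.   70. -101.] tilt [-0.001 -0.    -1.   ]
shift [-286.2  173.7   50.5] rz -0.17
```

Request:
{"name": "arm_command", "arguments": {"moves": "1 -41 25 0 0 0 0;1 -41 25 0 0 0 0;1 -41 25 0 0 0 0;1 -41 25 0 0 0 0;1 -41 25 0 0 0 0;1 -41 25 0 0 0 0;1 -40 23.7 0 0 0 0;1 0 0 25 0 0 0;1 0 0 25 0 0 0;1 0 0 0 0 0 0"}}

```text
time_s: 21.65
ee_pos: [0.4662, -0.209, 0.15]
orientation: [[1.0, -0.003, -0.003], [-0.003, -1.0, 0.001], [-0.003, -0.001, -1.0]]
contact_force: [0.1, -0.1, 0.3]
gripper_width: 0.0938
```

Run:
```python
from h import *
go([.469,-.2104,.030],-90)
t=cam('top'); s=cam('scene')
a=cv2.resize(t['pixels'][98:223,205:305,::-1],None,fx=4.8,fy=4.8,interpolation=cv2.INTER_CUBIC)
b=cv2.resize(s['pixels'][110:230,150:270,::-1],(316,316),interpolation=cv2.INTER_CUBIC)
b2=cv2.resize(s['pixels'][275:335,245:310,::-1],(316,284),interpolation=cv2.INTER_CUBIC)
cv2.imwrite('pics/c6.png',np.hstack([a,np.vstack([b,b2])]))
```

```text
t 21.65 ee [ 0.4662 -0.209   0.15  ] yang -90.17 F [ 0.1 -0.1  0.3] w 0.0938 j [ 34.  14. -19. 115.   6.  52. -79.] tilt [-0.003  0.001 -1.   ]
shift [  3.2   1.5 120. ] rz -0.17
```

View pics/c6.png

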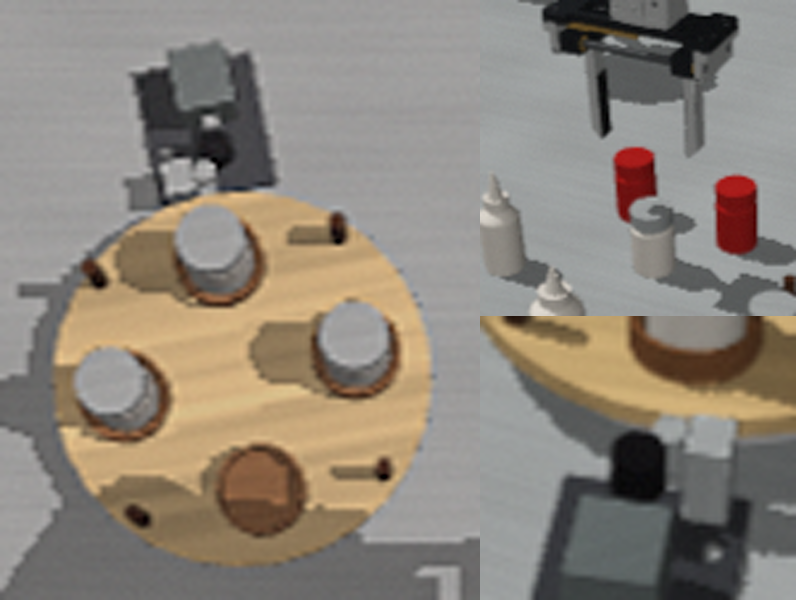

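The pin rests against the stop, and the gripper is over the jar with clear space around it. The cup is at (261,489). I'll descend and grip.

Request:
{"name": "arm_command", "arguments": {"moves": "1 3 1.5 0 0 0 0;1 0 0 30 0 0 0;1 0 0 30 0 0 0;1 0 0 30 0 0 0;1 0 0 20 0 0 0;1 0 0 10 0 0 0;-1 0 0 0 0 0 0;-1 0 0 0 0 0 0;-1 0 0 0 0 0 0;-1 0 0 0 0 0 0"}}

```text
time_s: 23.0
ee_pos: [0.4711, -0.2104, 0.0316]
orientation: [[1.0, -0.002, 0.001], [-0.002, -1.0, -0.0], [0.001, 0.0, -1.0]]
contact_force: [0.1, 0.1, 0.8]
gripper_width: 0.0572
```

Run:
```python
from h import *
import pickle
t=pickle.load(open('top.pkl','rb'))
C=np.array([.611,.0814])
f=lambda x,y,z: onz(t,x/4.8+205-.4,y/4.8+98-.4,z)[:2]
for n,x,y,z,a in [('lid0',212,236,.123,0),('lid90',115,380,.123,90),('lid270',354,332,.123,270),('cup rim',261,489,.064,180)]:
    p=f(x,y,z); d=p-C; print(n,p.round(4),np.hypot(*d).round(4),(np.degrees(np.arctan2(d[1],d[0]))-a)%360)
print('centroid 90/270',(f(115,380,.123)+f(354,332,.123))/2)
go([.469,-.2104,.2],-90)
```

```text
lid0 [0.6902 0.0937] 0.0801 8.844613476610862
lid90 [0.5957 0.154 ] 0.0742 11.873295660076053
lid270 [0.6286 0.0012] 0.0821 12.383477374225208
cup rim [0.5324 0.0636] 0.0805 12.7326430952196
centroid 90/270 [0.61216455 0.07763711]
t 23.0 ee [ 0.4711 -0.2104  0.0316] yang -90.13 F [0.1 0.1 0.8] w 0.0572 j [ 31.  24. -17. 119.  11.  38. -84.] tilt [ 0.001 -0.    -1.   ]
shift [-2.000e+00  1.000e-01 -1.684e+02] rz -0.13
```

Request:
{"name": "arm_command", "arguments": {"moves": "-1 0 0 0 0 0 0;-1 0 0 0 0 0 0;-1 0 0 0 0 0 0;-1 0 0 0 0 0 0;-1 0 0 -10 0 0 0;-1 0 0 -20 0 0 0;-1 0 0 -40 0 0 0;-1 0 0 -40 0 0 0;-1 0 0 -40 0 0 0;-1 0 0 0 0 0 0"}}

```text
time_s: 24.25
ee_pos: [0.4723, -0.2106, 0.1843]
orientation: [[1.0, -0.002, 0.005], [-0.002, -1.0, -0.002], [0.005, 0.002, -1.0]]
contact_force: [-0.2, -0.5, -1.4]
gripper_width: 0.0454
```

Run:
```python
from h import *
go([.534,.064,.180],-90)
s=cam('scene')
save(s,'c7.png',(140,60,300,180),4)
```

```text
t 24.25 ee [ 0.4723 -0.2106  0.1843] yang -90.13 F [-0.2 -0.5 -1.4] w 0.0454 j [ 34.  12. -20. 113.   5.  56. -78.] tilt [ 0.005 -0.002 -1.   ]
shift [  61.1 -274.7    4. ] rz -0.13
```

View pics/c7.png

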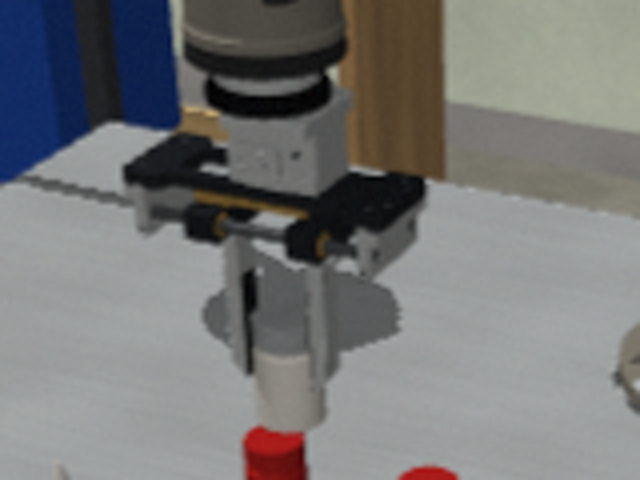

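The jar is held upright with a width of 45.4 mm. Carrying it to the cup.

Request:
{"name": "arm_command", "arguments": {"moves": "-1 7 -32 0 0 0 0;-1 7 -32 0 0 0 0;-1 7 -32 0 0 0 0;-1 7 -32 0 0 0 0;-1 7 -32 0 0 0 0;-1 7 -32 0 0 0 0;-1 7 -32 0 0 0 0;-1 7 -32 0 0 0 0;-1 4 -18 0 0 0 0;-1 0 0 0 0 0 0"}}

```text
time_s: 25.55
ee_pos: [0.5307, 0.065, 0.1799]
orientation: [[1.0, 0.0, -0.002], [0.0, -1.0, 0.001], [-0.002, -0.001, -1.0]]
contact_force: [-0.2, -1.3, -0.9]
gripper_width: 0.0451
```

Run:
```python
from h import *
go([.534,.064,.120],-90)
```

```text
t 25.55 ee [0.5307 0.065  0.1799] yang -89.98 F [-0.2 -1.3 -0.9] w 0.0451 j [  11.   15.  -29.  110.    9.   57. -112.] tilt [-0.002  0.001 -1.   ]
shift [ 3.4  1.1 59.9] rz 0.02
```

Lower to about 8 mm above the cup rim and check where the jar stands against the cup.

Request:
{"name": "arm_command", "arguments": {"moves": "-1 3 1 0 0 0 0;-1 0 0 15 0 0 0;-1 0 0 15 0 0 0;-1 0 0 15 0 0 0;-1 0 0 15 0 0 0;-1 0 0 13 0 0 0;-1 0 0 0 0 0 0;-1 0 0 0 0 0 0;-1 0 0 0 0 0 0;-1 0 0 0 0 0 0"}}

```text
time_s: 26.8
ee_pos: [0.5347, 0.0627, 0.1085]
orientation: [[1.0, -0.002, 0.001], [-0.002, -1.0, 0.0], [0.001, -0.0, -1.0]]
contact_force: [0.3, 0.0, -1.4]
gripper_width: 0.0449
```

Run:
```python
from h import *
go([.534,.064,.080],-90)
s=cam('scene'); print(proj(s,[.5325,.064,.064]),proj(s,[.5325,.064,.07]))
save(s,'c8.png',(270,170,370,270),6)
```

```text
t 26.8 ee [0.5347 0.0627 0.1085] yang -90.12 F [ 0.3  0.  -1.4] w 0.0449 j [  10.   20.  -28.  113.   13.   49. -115.] tilt [ 0.001  0.    -1.   ]
shift [-0.7 -1.3 28.5] rz -0.12
[300.9599801  229.29510368] [301.07983782 227.3656716 ]
```

View pics/c8.png

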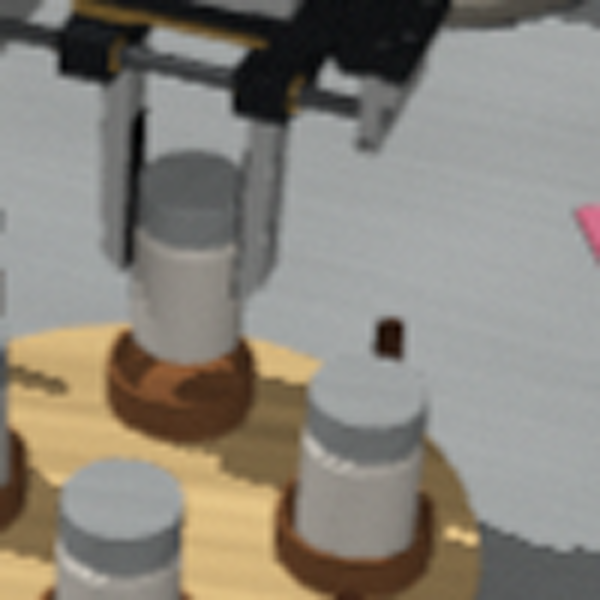

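The jar hangs above the cup and inside its rim. Jar centre column is about 185 against 181 for the cup, so I'll correct by 1 mm and lower it.

Request:
{"name": "arm_command", "arguments": {"moves": "-1 -0.5 1 5 0 0 0;-1 0 0 5 0 0 0;-1 0 0 4 0 0 0;-1 0 0 4 0 0 0;-1 0 0 3 0 0 0;-1 0 0 2 0 0 0;-1 0 0 2 0 0 0;-1 0 0 1 0 0 0;-1 0 0 0 0 0 0;-1 0 0 0 0 0 0"}}

```text
time_s: 28.1
ee_pos: [0.534, 0.0617, 0.0822]
orientation: [[1.0, -0.002, 0.0], [-0.002, -1.0, 0.0], [0.0, -0.0, -1.0]]
contact_force: [-0.4, -0.3, -0.8]
gripper_width: 0.0455
```

Run:
```python
from h import *
go([.534,.062,.080],-90)
```

```text
t 28.1 ee [0.534  0.0617 0.0822] yang -90.12 F [-0.4 -0.3 -0.8] w 0.0455 j [   9.   22.  -27.  115.   14.   46. -116.] tilt [ 0.  0. -1.]
shift [-0.  -0.3  2.2] rz -0.12
```

Request:
{"name": "arm_command", "arguments": {"moves": "-1 0 0 0.5 0 0 0;-1 0 0 0.5 0 0 0;-1 0 0 0.5 0 0 0;-1 0 0 0.5 0 0 0;-1 0 0 0.3 0 0 0;-1 0 0 0 0 0 0;-1 0 0 0 0 0 0;-1 0 0 0 0 0 0;-1 0 0 0 0 0 0;-1 0 0 0 0 0 0"}}

```text
time_s: 29.35
ee_pos: [0.534, 0.0617, 0.0798]
orientation: [[1.0, -0.002, 0.0], [-0.002, -1.0, 0.0], [0.0, -0.0, -1.0]]
contact_force: [0.1, 0.3, -1.1]
gripper_width: 0.045
```

Request:
{"name": "arm_command", "arguments": {"moves": "-1 0 0 0.3 0 0 0;-1 0 0 0.3 0 0 0;-1 0 0 0.3 0 0 0;-1 0 0 0.3 0 0 0;-1 0 0 0 0 0 0;-1 0 0 0 0 0 0;-1 0 0 0 0 0 0;-1 0 0 0 0 0 0;-1 0 0 0 0 0 0;-1 0 0 0 0 0 0"}}

```text
time_s: 30.6
ee_pos: [0.534, 0.0617, 0.0788]
orientation: [[1.0, -0.002, 0.0], [-0.002, -1.0, -0.0], [0.0, 0.0, -1.0]]
contact_force: [-2.7, -0.3, 6.5]
gripper_width: 0.0454
```

The jar has touched the cup floor. Releasing slowly to a partial opening, then lifting straight up.

Request:
{"name": "arm_command", "arguments": {"moves": "-0.05 0 0 -0.5 0 0 0;0 0 0 0 0 0 0;0.1 0 0 0 0 0 0;0.2 0 0 0 0 0 0;0.3 0 0 0 0 0 0;0.4 0 0 0 0 0 0;0.4 0 0 -10 0 0 0;0.4 0 0 -30 0 0 0;0.4 0 0 -50 0 0 0;0.4 0 0 -50 0 0 0"}}

```text
time_s: 31.85
ee_pos: [0.5337, 0.0618, 0.2213]
orientation: [[1.0, -0.002, 0.0], [-0.002, -1.0, 0.0], [0.0, -0.0, -1.0]]
contact_force: [0.6, 0.1, -0.8]
gripper_width: 0.0657
```

Request:
{"name": "arm_command", "arguments": {"moves": "0.4 0 25 0 0 0 0;0.4 0 40 0 0 0 0;0.4 0 40 0 0 0 0;0.4 0 40 0 0 0 0;0.4 0 40 0 0 0 0;0.4 0 40 0 0 0 0;0.4 0 25 0 0 0 0;0.4 0 0 0 0 0 0;0.4 0 0 0 0 0 0;0.4 0 0 0 0 0 0"}}

```text
time_s: 33.1
ee_pos: [0.5336, -0.1871, 0.2194]
orientation: [[1.0, -0.001, 0.0], [-0.001, -1.0, 0.0], [0.0, -0.0, -1.0]]
contact_force: [0.1, -0.5, 0.1]
gripper_width: 0.0657
```

Run:
```python
from h import *
t=cam('top'); s=cam('scene')
a=cv2.resize(t['pixels'][98:223,205:305,::-1],(400,500),interpolation=cv2.INTER_CUBIC)
b=cv2.resize(s['pixels'][200:350,230:350,::-1],(400,500),interpolation=cv2.INTER_CUBIC)
cv2.imwrite('pics/c9.png',np.hstack([a,b]))
C=np.array([.611,.0804])
```

```text
(no output)
```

View pics/c9.png

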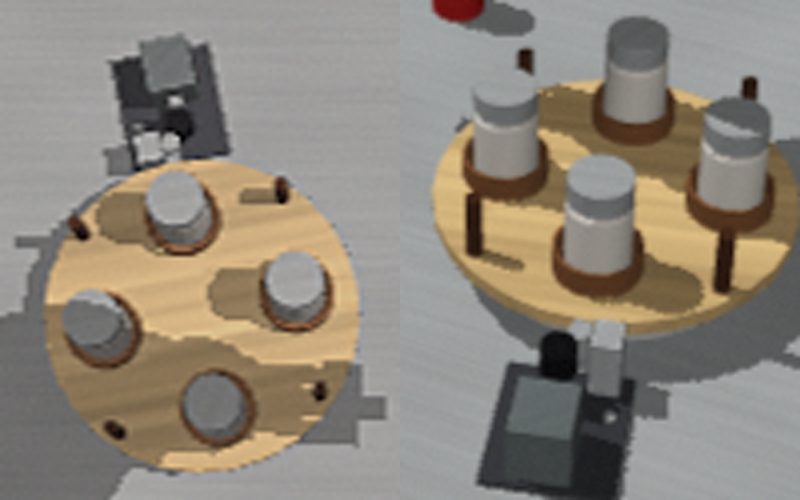

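The jar stands upright in the front cup, and the pin at (172,145) is against the stop. One last numeric check that the deck hasn't shifted since it was pressed home.

Run:
```python
from h import *
t=cam('top')
a=cv2.resize(t['pixels'][98:223,205:305,::-1],None,fx=4.8,fy=4.8,interpolation=cv2.INTER_CUBIC)
b=cv2.imread('pics/c6.png')[:,:480]
g=lambda i,x0,y0,x1,y1: cv2.cvtColor(i,cv2.COLOR_BGR2GRAY)[y0:y1,x0:x1].astype(np.float64)
for n,r in dict(lid0=(160,190,270,300),lid90=(65,330,175,440),lid270=(300,290,410,400),pin=(185,150,235,200),pegA=(70,240,120,290),pegD=(315,200,365,250)).items():
    w=cv2.createHanningWindow((r[2]-r[0],r[3]-r[1]),cv2.CV_64F)
    sh,q=cv2.phaseCorrelate(g(b,*r),g(a,*r),w); print(n,'mm',np.round(np.array(sh)/4.8/.31,2),round(q,2))
o=get_obs(); print(o['time_s'],o['contact_force'])
```

```text
lid0 mm [-0.01  0.03] 1.04
lid90 mm [ 0.  -0.1] 0.76
lid270 mm [0.   0.03] 1.01
pin mm [ 0.05 -0.05] 0.97
pegA mm [-0.04 -0.04] 0.9
pegD mm [ 0.13 -0.18] 0.84
33.25 [ 0.67027628 -0.12138479 -0.17410705]
```

```bash
python3 -c "
from h import *
print(finish_job())"
```

```text
the job is handed in; nothing more can be done
None
```

The job is done and handed in at about 33 s on the robot's clock; the limit is 72 s.

**Turntable:** I pushed it counterclockwise at the front peg, past the catch roller and against the stop. The final press read about 16.8 N along the push and 17.7 N in total. No reading went above that, though I only read the force at the end of each move.

**Jar:** I picked up the squat jar and set it in the empty cup; about 6.5 N was felt when it touched the floor. I then let go and moved the arm clear.

**Last checks:**
- **Jar and pin:** The last picture shows the jar upright in the front cup and the pin between the roller and the stop, touching the stop.
- **Deck:** It had shifted less than 0.3 mm since just after I pressed it home.
- **Gripper:** It is touching nothing, with about 0.7 N of sensor noise.
- **Disagreement:** The measured features gave home angles from 9° to 13°. I therefore judged home by the force at the stop and the picture, not by angle.
- **Not checked:** I did not re-measure the bottles and other things on the table. No unexpected contact force showed on the way.

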